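Light on, photo scale held square in the viewer's corner

TASK

Get the gel viewer ready for its calibration picture: first flip its red toggle fully over to the far side (on). Then pick up the black right-angle scale by its orange grip, set it flat on the viewer's white stage and press it into the corner of the two yellow fences until both outer edges lie against them, without forcing it. Finish while still holding it there in the gripper, pressed against both fences; leave the bottle, tip rack and amber cover alone.

Things in the scene. Friction and masses are not known exactly. Their poses are not given: they have to be found in the camera images.
- viewer: Blue-light gel viewer, a fixed blue box 240 (its x) x 300 (its y) x 50 mm high; origin under its centre, on the bench; x points away from the robot, y to the left, at yaw 0. The white stage is its flat top (50 mm above the bench), on the +y part; the toggle stands on the -y part, which has the same height.
- stage_corner (a point): Inside corner of the two fences at the level of the stage surface: in the viewer's frame at x +100, y +130, z +50 mm. It has the viewer's axes.
- far_fence: Fixed yellow bar on the stage, 18 mm high, 12 mm thick, 192 mm long along the viewer's y. Its inner face looks to the viewer's -x, at viewer x = +100 mm, and runs from viewer y -50 to +142. Origin: on the inner face at stage level, viewer (100, 46, 50) mm.
- side_fence: Fixed yellow bar on the stage, 18 mm high, 12 mm thick, 200 mm long along the viewer's x. Its inner face looks to the viewer's -y, at viewer y = +130 mm, and runs from viewer x -100 to +100. Origin: on the inner face at stage level, viewer (0, 130, 50) mm.
- switch (a joint): Angle of the red-knobbed toggle, rad: 0 = fully off, leaning towards the viewer's -x; 1 = fully on, leaning towards its +x; 0.5 = upright. It stays where it is left (about 1.2 N at the knob moves it). Its hinge lies along the viewer's y, at viewer x +10, y -110, z +72 mm, on a black block 70 x 50 mm whose top is at z = 75 mm.
- switch_tip (a point): Centre of the toggle's red ball, 26 mm across, 50 mm from the hinge, on a rod 10 mm thick.
- square: Loose slick right-angle scale, 0.22 kg: black L, legs 24 mm wide, 8 mm thick, 16 mm along the outer edges; grey gusset in the inside angle; orange grip rib on top. Origin on the underside, below the rib's centre. Outer edges: one faces its +x, at x +45 mm (y -65 to +45); one faces its +y, at y +45 (x -85 to +45). Pressed home, its axes lie along the viewer's: +x edge on far fence, +y edge on side fence.
- square_corner (a point): Outer corner of the scale at its underside, (45, 45, 0) mm in its frame; pressed home it meets stage_corner.
- square_grip (a point): Grip point on the orange rib, 32 mm above the underside, straight over the scale's origin. The rib is 44 mm long along the scale's x, 14 mm wide in y and stands from 8 to 46 mm above the underside, centred on the origin: grip it across the 14 mm.
- bottle: Bystander: reagent bottle with blue cap, 70 mm across, 150 mm high; origin under its centre.
- tip_rack: Bystander: clear box with magenta rack of pipette tips, 85 x 120 x 51 mm; origin under its centre.
- cover: Bystander: amber box-shaped cover with orange top, 110 x 130 x 41 mm; origin under its centre.
Things that resemble listed ones, but are neither listed nor needed, are in the scene too. Several things look just like the square: the one meant starts farthest to the robot's right.

How it is judged:
By the outcome, as a careful person would: the job done as asked, in the order asked, and still so for the second after the job is handed in, while the arm keeps its last pose, push and grip.
It also fails if it takes over 64 s, if anything falls off the work surface, if the arm or the gripper's body presses on something with over 40 N, if the wrist force passes 120 N, or if a joint passes its speed limit or range.

ROBOT

A 6-joint arm with a two-finger parallel gripper is mounted at the origin on the work surface. World frame = base frame: x ahead of the robot, y to its left, z up, the work surface at z = 0. Lengths are in m, angles in degrees, forces in N, time in s.
With the tool pointing down it reaches from about 0.25 to 0.725 m from the base axis. Payload 9.7 kg.
Tool frame: the origin (TCP) lies at the very end of the fingers, on their centre line; the grasp point (between the pads) lies 19 mm behind it; y points along the fingers, x is the direction in which the jaws open and shut, and the axes are right-handed (so a half turn about y gives the same grasp; the last joint's range is limited). The gripper opens to 85 mm and grips with 20 to 120 N. Pads are 22 mm wide; open, the fingers measure 114 mm over their backs; the gripper's body (76 mm by 85 mm) begins 54 mm behind the grasp point. The pads swing forward as they close: fully open they stand 13 mm farther back than shut.
Start: joints at [-68.067, 4.979, 10.078, 95.1, 0, 90], TCP at [0.205, -0.51, 0.231] pointing down, gripper open.
Joint ranges: [-179.16, 179.16], [-48.56, 103.87], [-65.8, 70.77], [-126.05, 130.52], [-82.76, 87.17], [-180, 180]. Speed limits (degrees/s): [127.2, 127.2, 147.25, 180, 180, 180].

INTERFACE

Orientations are given as [roll, pitch, yaw] about the fixed x, y, z axes, in that order (R = Rz(yaw) Ry(pitch) Rx(roll)).
In Python, from workcell import bot gives the robot as it stands.
- The arm moves only by the shell command python3 -m jog 'ROWS' [FORCE]. ROWS is JSON, a list of rows, each a list of 7 numbers: the closure, from 0 (fully open) to 1 (shut), then the shift along the world's x, y, z in units of 25 mm (1.0 is 25 mm), then the turn, a rotation vector about the world's x, y, z in units of 5 degrees (1.0 is 5 degrees). A call has 1 to 5 rows; each row is the pose to reach, as a shift and turn from the pose commanded when the call began; what a row does not reach only later rows make up. A row lasts 1/10 s, in which the tool goes at most 50 mm and 8.59 degrees, less where a joint would pass 70% of its speed; a pose out of reach is approached as far as the arm can. A call with a gripper value outside its range is refused whole. The fingers move at their own pace and stop on an object; FORCE is the grip in N (left out, the last holds). Time passes only in rows, so rows that repeat a pose let the fingers close. It gives the time, the measured TCP pose, the force and the opening at its end, in the units of the state.
- bot.get_obs(): the state, without advancing time (a new reading comes with each control period).
- bot.camera(name): name is "scene" or "top" or "wrist"; returns (picture, depth): 384x512x3 uint8, red, green, blue; 384x512 float32, m along the optical axis (not along the pixel's ray), 0 where there is no reading.
- bot.camera_model(name): a dict with "fx", "fy", "cx", "cy" (pixels), "rvec" (rotation vector, rad) and "tvec" (3), from world to camera coordinates, as OpenCV has them; the wrist camera has in their place "tool_from_camera" (4x4, takes a point from camera to tool coordinates, whose origin is the TCP and whose axes are the tool frame's). Camera axes: x right, y down, z forward; pixel columns grow to the right and rows downward; lengths in m; the calibration is good to about 2 mm. A picture is of the moment at which its call begins: read the wrist's pose just before it. camera_model takes no time and is no camera call.
- bot.job_done(): hands the job in, once; it reports no verdict.
Trained networks look in the newest picture that a camera, given by its name, has taken for a name from the list of things; names that differ only in an ending like _2 or _b are one class to them, and where a whole thing is asked for, a point or a joint stands for the part that bears it (a point fixed in the world has none). Each returns a list of dicts, best first, with "conf" (0 to 1); they miss things now and then, are a little off and sometimes report something else, mostly with a low value. They report only what shows in the picture. A call takes as long as a camera call. They do not tell look-alikes from the thing itself.
- bot.regions_of(camera, label): "pixels" (384x512 bool, what is visible of it) and "point" ([row, column] in pixels, amid what is visible of it).
The state is a dict: "time": time; "q": joint angles; "qd": joint speeds; "joint_efforts": joint torques, N m; "ee_pos": TCP position; "tcp_rot": TCP orientation; "wrist_force": force on the tool from outside, world axes, zero at the start; "torque": the same for the moment, N m; "opening": finger opening in m.
Only numpy, scipy, OpenCV 4.12 (cv2) and the standard library are available. Lean on these libraries where they do the work, as an engineer would, in place of code of your own. Each camera call takes 0.05 s, during which the arm holds its last target. There are 200 camera calls.

## Working session

There is one attempt and no reset: what is moved stays moved. The work goes in short steps, Python scripts to look and compute and a shell command to move; the robot and the scene stay as the last step left them, time stands still between calls to the robot, and variables do not carry over. Pictures are saved under pics/ and viewed, about 8 in all and at most 12, crops included, and the job is handed in when it is done.

```bash
ls; mkdir -p pics; cat > h.py <<'E'
import numpy as np, cv2
from workcell import bot
from scipy.spatial.transform import Rotation as R
def world(name, d, obs=None):
    m=bot.camera_model(name); v,u=np.mgrid[0:384,0:512]
    c=np.stack([(u-m['cx'])/m['fx']*d,(v-m['cy'])/m['fy']*d,d],-1)
    if 'tool_from_camera' in m:
        T=np.array(m['tool_from_camera']); o=obs
        c=c@T[:3,:3].T+T[:3,3]; Rt=R.from_euler('xyz',o['tcp_rot'],degrees=True).as_matrix()
        return c@Rt.T+np.array(o['ee_pos'])
    Rm=cv2.Rodrigues(np.array(m['rvec'],float))[0]
    return (c-np.array(m['tvec']).ravel())@Rm
def shot(name,fn):
    o=bot.get_obs(); p,d=bot.camera(name)
    cv2.imwrite('pics/'+fn,p[:,:,::-1]); return p,d,world(name,d,o)
E
python3 - <<'E'
from h import *
print(bot.get_obs())
for c in ['top','scene']:
    p,d,w=shot(c,c+'0.png'); np.savez(c+'0.npz',p=p,d=d,w=w)
    for l in ['viewer','square','switch','switch_tip','square_grip','far_fence','side_fence','bottle','tip_rack','cover']:
        for r in bot.regions_of(c,l):
            m=r['pixels']&(d>0); 
            if m.sum(): print(c,l,round(r['conf'],2),np.round(r['point']),m.sum(),np.round(np.median(w[m],0),3),np.round(np.percentile(w[m],[2],axis=0),3),np.round(np.percentile(w[m],[98],axis=0),3))
a=cv2.imread('pics/top0.png');b=cv2.imread('pics/scene0.png')
E
```

```text
pics
{'time': 0.0, 'q': array([-6.80672256e+01,  5.01021376e+00,  1.00336520e+01,  9.51003798e+01,
       -1.19387361e-03,  9.00005855e+01]), 'qd': array([-0.00079925,  0.05742157,  0.00385004,  0.09335348, -0.03660413,
        0.0172024 ]), 'joint_efforts': array([ 7.02972702e-04, -5.20388246e+01,  4.64807081e+01,  1.61281053e-02,
        4.41179679e-05,  1.13036083e-05]), 'ee_pos': array([ 0.20533943, -0.50997068,  0.2305844 ]), 'tcp_rot': array([-9.00011947e+01,  7.69414890e-02, -6.80678111e+01]), 'wrist_force': array([-0.41756556,  0.17012599,  0.00433154]), 'torque': array([ 0.01778534, -0.03791199, -0.0011866 ]), 'opening': 0.08530945850575142}
top viewer 0.83 [186. 171.] 7293 [0.566 0.153 0.051] [[0.447 0.006 0.038]] [[0.688 0.298 0.078]]
top square 0.83 [268. 173.] 886 [0.293 0.152 0.01 ] [[ 0.258  0.085 -0.   ]] [[0.342 0.235 0.048]]
top square 0.71 [205. 307.] 759 [ 0.494 -0.277  0.01 ] [[ 0.419 -0.35   0.003]] [[ 0.535 -0.234  0.048]]
top square 0.57 [257. 260.] 780 [ 0.315 -0.11   0.01 ] [[ 0.251 -0.158  0.004]] [[ 0.395 -0.076  0.048]]
top switch 0.6 [186. 204.] 64 [0.54
[... 1767 characters left out ...]
.] 762 [0.3   0.151 0.011] [[0.26  0.084 0.001]] [[0.349 0.235 0.049]]
scene square_grip 0.53 [262. 157.] 1753 [ 0.703 -0.363  0.047] [[ 0.655 -0.423  0.005]] [[ 0.736 -0.306  0.054]]
scene far_fence 0.78 [244. 373.] 463 [0.688 0.188 0.068] [[0.668 0.094 0.054]] [[0.705 0.273 0.073]]
scene side_fence 0.63 [215. 405.] 387 [0.604 0.287 0.069] [[0.507 0.269 0.053]] [[0.689 0.307 0.073]]
scene bottle 0.82 [282. 230.] 995 [ 0.781 -0.175  0.101] [[ 0.743 -0.208  0.003]] [[ 0.799 -0.143  0.153]]
scene tip_rack 0.46 [246. 370.] 574 [0.686 0.188 0.067] [[0.667 0.093 0.05 ]] [[0.704 0.271 0.073]]
scene cover 0.71 [215.  99.] 2012 [ 0.561 -0.535  0.04 ] [[ 0.495 -0.605  0.004]] [[ 0.607 -0.475  0.046]]
```

```bash
python3 - <<'E'
import cv2,numpy as np
a=cv2.imread('pics/top0.png');b=cv2.imread('pics/scene0.png')
cv2.imwrite('pics/v1.png',cv2.resize(a[90:330,90:470],None,fx=2,fy=2,interpolation=cv2.INTER_CUBIC))
cv2.imwrite('pics/v2.png',cv2.resize(b[90:340,60:460],None,fx=2,fy=2,interpolation=cv2.INTER_CUBIC))
E
```

```text
(no output)
```

View pics/v1.png

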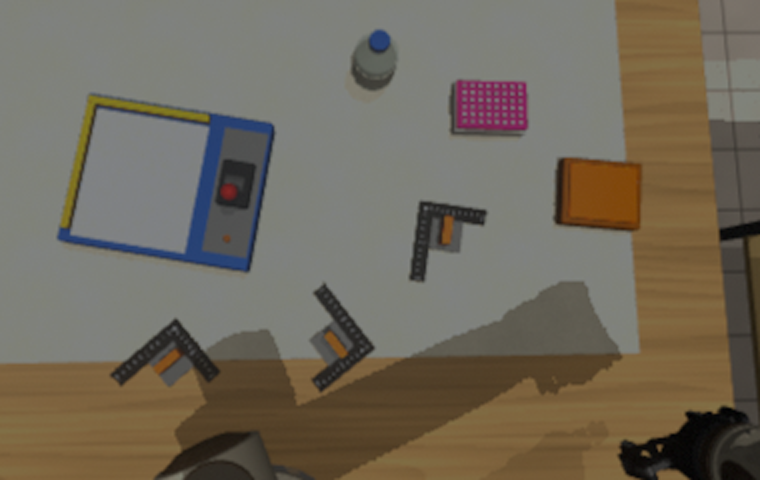

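View pics/v2.png

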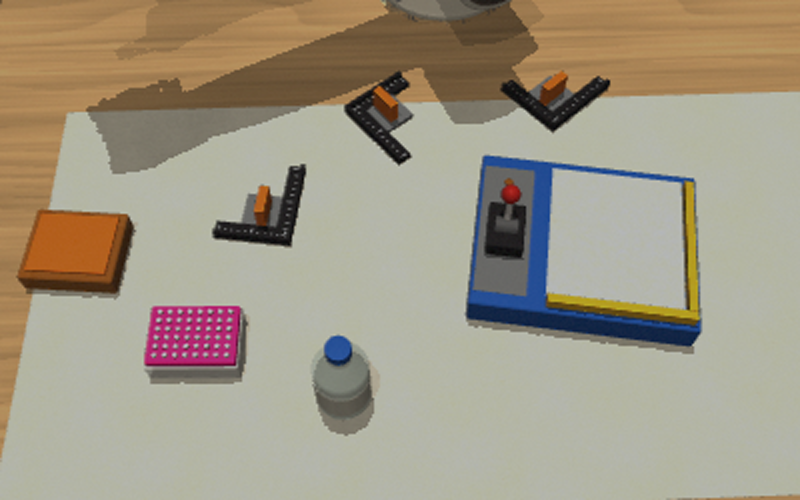

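```bash
cat > fit.py <<'E'
from h import *
from scipy.optimize import minimize,least_squares
def seg(p,a,b):
    d=b-a; t=np.clip((p-a)@d/(d@d),0,1); return np.linalg.norm(p-a-t[:,None]*d,axis=1)
def boxd(p,x0,x1,y0,y1):  # signed distance to box
    q=np.stack([np.maximum(x0-p[:,0],p[:,0]-x1),np.maximum(y0-p[:,1],p[:,1]-y1)],1)
    return np.linalg.norm(np.maximum(q,0),axis=1)+np.minimum(q.max(1),0)
def loc(p,v):
    c,s=np.cos(v[2]),np.sin(v[2]); q=p-v[:2]; return np.stack([c*q[:,0]+s*q[:,1],-s*q[:,0]+c*q[:,1]],1)
def fit_viewer(P,v0):  # fence top points
    f=lambda v:(lambda q:np.minimum(np.linalg.norm(np.stack([q[:,0]-.106,q[:,1]-np.clip(q[:,1],-.044,.136)],1),axis=1),np.linalg.norm(np.stack([q[:,1]-.136,q[:,0]-np.clip(q[:,0],-.094,.106)],1),axis=1)))(loc(P,v))
    r=least_squares(f,v0,loss='soft_l1',f_scale=.003); return r.x,np.sqrt(np.mean(f(r.x)**2))
def fit_L(P,N,v0): # P black pts, N bench pts around
    L=lambda p:np.minimum(boxd(p,.021,.045,-.065,.045),boxd(p,-.085,.045,.021,.045))
    sg=lambda d:1/(1+np.exp(-d/.0015))
    f=lambda v: sg(L(loc(P,v))).sum()+(1-sg(L(loc(N,v)))).sum()
    r=min((minimize(f,np.array(v0)+[a,b,c],method='Nelder-Mead',options=dict(xatol=1e-5,fatol=1e-4,maxiter=2000)) for a in(-.006,.006) for b in(-.006,.006) for c in (-.1,.1)),key=lambda r:r.fun)
    return r.x,r.fun,len(P)
def sq_fit(p,w,v0,z0=0.,lo=.003,rad=.11):
    hsv=cv2.cvtColor(p,cv2.COLOR_RGB2HSV); near=np.hypot(w[...,0]-v0[0],w[...,1]-v0[1])<rad
    blk=near&(p.max(2)<70)&(abs(w[...,2]-z0-.008)<.007); oth=near&(p.max(2)>=95)&(abs(w[...,2]-z0)<.012)
    rib=near&(hsv[...,0]<20)&(hsv[...,1]>150)&(w[...,2]>z0+.042)&(w[...,2]<z0+.055)
    rr=w[rib]; 
    return fit_L(w[blk][:,:2],w[oth][:,:2],v0), (rr.mean(0),cv2.minAreaRect((rr[:,:2]*1000).astype(np.float32)),len(rr)) if len(rr)>5 else None
E
python3 - <<'E'
from fit import *
np.set_printoptions(precision=4,suppress=True)
F=[]
for c in ['top','scene']:
    z=np.load(c+'0.npz');p,d,w=z['p'],z['d'],z['w']
    hsv=cv2.cvtColor(p,cv2.COLOR_RGB2HSV)
    y=(hsv[...,0]>22)&(hsv[...,0]<36)&(hsv[...,1]>150)&(w[...,2]>.063)&(w[...,2]<.075)&(w[...,1]>0)
    print(c,y.sum(),fit_viewer(w[y][:,:2],[.57,.15,-.13]))
    F.append(w[y][:,:2])
    r=((hsv[...,0]<6)|(hsv[...,0]>174))&(hsv[...,1]>150)&(w[...,2]>.09)&(w[...,1]>0)
    q=w[r]; 
    s=least_squares(lambda c:np.linalg.norm(q-c,axis=1)-.013,q.mean(0)-[0,0,.01],loss='soft_l1',f_scale=.002); print('ball',r.sum(),s.x)
    print('sq',sq_fit(p,w,[.49,-.28,-.1]))
print(fit_viewer(np.vstack(F),[.57,.15,-.13]))
E
```

```text
top 414 (array([ 0.5715,  0.1536, -0.1746]), np.float64(0.003076153969679137))
ball 43 [0.5422 0.0498 0.1183]
sq ((array([ 0.4909, -0.2889, -0.1608]), np.float64(58.37914639464863), 362), (array([ 0.4909, -0.2866,  0.0463]), ((490.15032958984375, -286.48809814453125), (12.898153305053711, 43.35333251953125), 78.85215759277344), 58))
scene 555 (array([ 0.5713,  0.1561, -0.1751]), np.float64(0.003293674390250624))
ball 68 [0.541  0.0494 0.1187]
sq ((array([ 0.4901, -0.2865, -0.1586]), np.float64(135.85930734028094), 430), (array([ 0.4925, -0.2861,  0.0468]), ((491.394287109375, -286.3917236328125), (15.318415641784668, 43.027225494384766), 80.59922790527344), 70))
(array([ 0.5714,  0.1549, -0.174 ]), np.float64(0.0033114874637458352))
```

```bash
python3 -m jog '[[1,0.5,1,0,0,0,1.5],[1,1,2,0,0,0,3],[1,1.5,3,0,0,0,4.5],[1,2,4,0,0,0,6],[1,2.5,5,0,0,0,7.5]]'; python3 -c "
from workcell import bot;print(bot.get_obs()['q'])"
```

```text
time: 1.6
ee_pos: [0.2683, -0.3842, 0.2313]
tcp_rot: [-90.0, -0.0, -30.3]
wrist_force: [-0.1, 0.1, 0.4]
opening: 0.0123
[-5.50764046e+01 -6.13900827e+00 -9.42596913e-01  9.51844180e+01
  1.55586090e-03  6.51931407e+01]
```

```bash
python3 -m jog '[[1,0.9,1.7,0,0,0,1.6],[1,1.8,3.4,0,0,0,3.2],[1,2.6,5.1,0,0,0,4.8],[1,3.4,6.8,0,0,0,6.4],[1,4.2,8.5,0,0,0,8]]'
python3 -m jog '[[1,0.8,1.6,0,0,0,1.6],[1,1.7,3.3,0,0,0,3.2],[1,2.6,5,0,0,0,4.8],[1,3.5,6.6,0,0,0,6.4],[1,4.3,8.2,0,0,0,8]]'
python3 -m jog '[[1,0.5,0.9,0,0,0,1.6],[1,0.5,0.9,0,0,0,3.2],[1,0.5,0.9,-1,0,0,4.8],[1,0.5,0.9,-2,0,0,6],[1,0.5,0.9,-3,0,0,6]]'
```

```text
time: 2.1
ee_pos: [0.3733, -0.1709, 0.2315]
tcp_rot: [-90.0, -0.0, 9.7]
wrist_force: [0.5, -0.7, -0.3]
opening: -0.0001
time: 2.6
ee_pos: [0.4811, 0.0344, 0.2314]
tcp_rot: [-90.0, -0.0, 49.8]
wrist_force: [1.2, -1.1, 0.5]
opening: 0.0002
time: 3.1
ee_pos: [0.493, 0.055, 0.1555]
tcp_rot: [-90.0, -0.0, 79.7]
wrist_force: [0.9, -0.1, -0.8]
opening: -0.0001
```

```bash
python3 -m jog '[[1,0,0.05,-1,0,0,0],[1,0,0.05,-2.1,0,0,0],[1,0,0.05,-2.1,0,0,0],[1,0.5,-0.03,-2.1,0,0,0],[1,0.8,-0.09,-2.1,0,0,0]]'
python3 -m jog '[[1,0.4,-0.07,0,0,0,0],[1,0.8,-0.14,0,0,0,0],[1,1.2,-0.21,0,0,0,0],[1,1.6,-0.28,0,0,0,0],[1,1.8,-0.32,0,0,0,0]]'
python3 -m jog '[[1,0,0,0,0,0,0]]'
python3 - <<'E'
from h import *
p,d,w=shot('scene','t1.png')
cv2.imwrite('pics/v3.png',cv2.resize(p[140:280,250:450,::-1],None,fx=3,fy=3))
E
```

```text
time: 3.6
ee_pos: [0.5148, 0.0525, 0.1056]
tcp_rot: [-90.2, -0.0, 79.4]
wrist_force: [0.4, 0.3, 0.0]
opening: 0.0003
time: 4.1
ee_pos: [0.5589, 0.0444, 0.1035]
tcp_rot: [-90.0, 0.0, 79.4]
wrist_force: [-2.0, 1.4, -1.1]
opening: 0.0001
time: 4.2
ee_pos: [0.5586, 0.0443, 0.1034]
tcp_rot: [-90.0, 0.0, 79.4]
wrist_force: [-0.3, 0.0, -0.6]
opening: 0.0
```

View pics/v3.png

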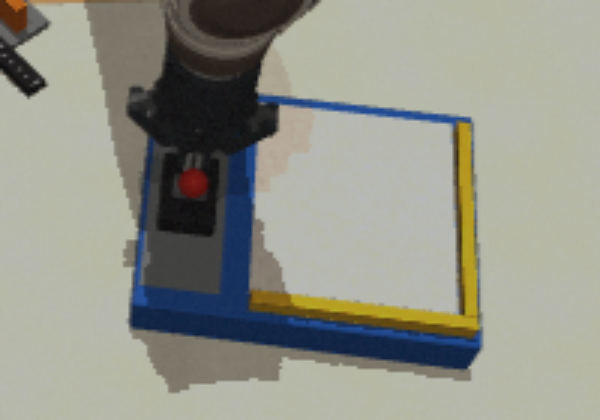

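```bash
for i in 1; do python3 -m jog '[[1,0.1,-0.02,0,0,0,0],[1,0.15,-0.03,0,0,0,0],[1,0.15,-0.03,0,0,0,0]]'; done
python3 -m jog '[[1,0.1,-0.02,0,0,0,0],[1,0.15,-0.03,0,0,0,0],[1,0.15,-0.03,0,0,0,0]]'
python3 - <<'E'
from h import *
p,d,w=shot('scene','t2.png');hsv=cv2.cvtColor(p,cv2.COLOR_RGB2HSV)
r=((hsv[...,0]<6)|(hsv[...,0]>174))&(hsv[...,1]>150)&(w[...,2]>.09)&(w[...,1]>0)
q=w[r];from scipy.optimize import least_squares
print(r.sum(),least_squares(lambda c:np.linalg.norm(q-c,axis=1)-.013,q.mean(0)-[0,0,.01]).x)
E
```

```text
time: 4.55
ee_pos: [0.5615, 0.0438, 0.1037]
tcp_rot: [-90.0, 0.0, 79.4]
wrist_force: [-1.2, 0.4, -1.3]
opening: 0.0
time: 4.85
ee_pos: [0.5623, 0.0436, 0.1035]
tcp_rot: [-89.6, 0.0, 79.5]
wrist_force: [-18.2, 2.9, 6.0]
opening: -0.0001
73 [0.58573588 0.04194584 0.11749506]
```

```bash
python3 -m jog '[[1,-0.8,0.14,0,0,0,0],[1,-1.4,0.25,1,0,0,0],[1,-1.4,0.25,3,0,0,0],[0.5,-1.4,-1.7,5,0,0,0],[0.5,-1.8,-3.6,5,0,0,0]]'
python3 -m jog '[[0.5,-0.2,-1.9,0,0,0,0],[0.5,-0.4,-3.8,0,0,0,0],[0.5,-0.6,-5.7,0,0,0,0],[0.5,-0.8,-7.6,0,0,0,0],[0.5,-1,-9.5,0,0,0,0]]'
python3 -m jog '[[0.5,0,0,0,0,0,0],[0.5,0,0,0,0,0,0]]'
python3 - <<'E'
from fit import *
np.set_printoptions(precision=4,suppress=True)
o=bot.get_obs();p,d,w=shot('wrist','w1.png');print(o['ee_pos'],o['q'])
for l in['square','square_grip']:
    for r in bot.regions_of('wrist',l):
        m=r['pixels']&(d>0); print(l,r['conf'],r['point'],m.sum(),np.median(w[m],0),np.percentile(w[m],[2,98],axis=0))
print('sq',sq_fit(p,w,[.491,-.287,-.165]))
np.savez('w1.npz',p=p,d=d,w=w)
p,d,w=shot('scene','t3.png');hsv=cv2.cvtColor(p,cv2.COLOR_RGB2HSV)
r=((hsv[...,0]<6)|(hsv[...,0]>174))&(hsv[...,1]>150)&(w[...,2]>.09)&(w[...,1]>0)
q=w[r];print(r.sum(),least_squares(lambda c:np.linalg.norm(q-c,axis=1)-.013,q.mean(0)-[0,0,.01]).x)
E
```

```text
time: 5.4
ee_pos: [0.5241, -0.0333, 0.2302]
tcp_rot: [-90.4, -0.1, 79.6]
wrist_force: [1.8, -1.3, -0.7]
opening: 0.0281
time: 5.9
ee_pos: [0.4972, -0.2733, 0.2262]
tcp_rot: [-90.1, 0.0, 79.4]
wrist_force: [1.4, 0.4, 0.3]
opening: 0.0426
time: 6.1
ee_pos: [0.4973, -0.2721, 0.2256]
tcp_rot: [-90.0, -0.0, 79.3]
wrist_force: [0.3, 0.7, -0.5]
opening: 0.0428
[ 0.4973 -0.2721  0.2256] [-28.6937   7.2161  11.8814  94.6657   0.0107 -17.9932]
square 0.58 [158.9, 249.9] 4736 [ 0.4933 -0.2765  0.0079] [[ 0.4176 -0.3493  0.0059]
 [ 0.535  -0.2365  0.046 ]]
square_grip 0.91 [25.4, 373.2] 1888 [ 0.3705 -0.1087  0.0078] [[ 0.3414 -0.1431  0.0007]
 [ 0.4048 -0.0789  0.0163]]
square_grip 0.85 [160.5, 251.0] 4853 [ 0.4929 -0.2768  0.0079] [[ 0.4174 -0.3507  0.0055]
 [ 0.5355 -0.2359  0.046 ]]
sq ((array([ 0.4907, -0.2878, -0.1658]), np.float64(544.3717394783739), 2319), (array([ 0.4903, -0.2867,  0.0454]), ((490.7159729003906, -286.7751159667969), (13.513383865356445, 44.17677307128906), 80.50133514404297), 430))
76 [0.5854 0.0416 0.1172]
```

View pics/w1.png

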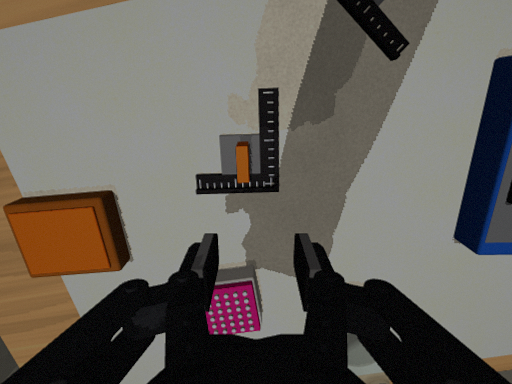

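```bash
python3 -m jog '[[0.5,-0.27,-0.6,-1,0,0,0.24],[0.5,-0.27,-0.6,-3,0,0,0.24],[0.5,-0.27,-0.6,-5,0,0,0.24],[0.5,-0.27,-0.6,-6.5,0,0,0.24],[0.5,-0.27,-0.6,-7.5,0,0,0.24]]'
python3 -m jog '[[0.5,0,0,-0.5,0,0,0],[0.5,0,0,-0.93,0,0,0],[0.5,0,0,-0.93,0,0,0]]'
python3 -m jog '[[1,0,0,0,0,0,0],[1,0,0,0,0,0,0],[1,0,0,0,0,0,0],[1,0,0,0,0,0,0],[1,0,0,0,0,0,0]]' 60
python3 -m jog '[[1,0,0,0,0,0,0],[1,0,0,0.4,0,0,0],[1,0,0,1,0,0,0],[1,0,0,2,0,0,0],[1,0,0,2,0,0,0]]'
```

```text
time: 6.8
ee_pos: [0.49, -0.2842, 0.0352]
tcp_rot: [-89.9, -0.1, 80.7]
wrist_force: [1.1, -0.1, 0.0]
opening: 0.043
time: 7.1
ee_pos: [0.491, -0.2857, 0.0147]
tcp_rot: [-90.0, -0.0, 80.7]
wrist_force: [-0.2, 0.3, -0.0]
opening: 0.0426
time: 7.6
ee_pos: [0.4918, -0.2867, 0.0166]
tcp_rot: [-90.2, 0.0, 80.6]
wrist_force: [-0.1, 0.9, 5.7]
opening: 0.0131
time: 8.1
ee_pos: [0.4925, -0.2872, 0.0693]
tcp_rot: [-90.3, 0.1, 80.6]
wrist_force: [0.2, -0.3, -1.5]
opening: 0.0129
```

```bash
python3 -m jog '[[1,0,0,1.5,0,0,0],[1,0,0,3.2,0,0,0],[1,0.3,1,5,0,0,0],[1,0.7,2.7,5.2,0,0,0],[1,1.1,4.4,5.2,0,0,0]]'
python3 -m jog '[[1,0.4,1.7,0,0,0,0],[1,0.8,3.4,0,0,0,0],[1,1.2,5.1,0,0,0,0],[1,1.7,6.8,0,0,0,0],[1,2.1,8.5,0,0,0,0]]'
python3 -m jog '[[1,0.4,1.7,0,0,0,0],[1,0.8,3.4,0,0,0,0],[1,1.2,5.1,0,0,0,0],[1,1.7,6.8,0,0,0,0],[1,1.7,7.05,0,0,0,0]]'
python3 -m jog '[[1,0,0,0,0,0,0],[1,0,0,0,0,0,0],[1,0,0,0,0,0,0]]'
python3 - <<'E'
from fit import *
np.set_printoptions(precision=4,suppress=True)
o=bot.get_obs();p,d,w=shot('wrist','w2.png');print(o['ee_pos'],o['q'])
np.savez('w2.npz',p=p,d=d,w=w)
print(sq_fit(p,w,[*o['ee_pos'][:2],-.165],z0=o['ee_pos'][2]-.0165,rad=.13))
E
```

```text
time: 8.6
ee_pos: [0.5192, -0.1757, 0.1972]
tcp_rot: [-90.2, 0.0, 80.5]
wrist_force: [1.2, 0.2, -2.5]
opening: 0.013
time: 9.1
ee_pos: [0.571, 0.0381, 0.1948]
tcp_rot: [-90.0, 0.0, 80.6]
wrist_force: [0.1, -1.1, -2.5]
opening: 0.013
time: 9.6
ee_pos: [0.6136, 0.2168, 0.1932]
tcp_rot: [-89.9, -0.0, 80.8]
wrist_force: [-1.8, -0.7, -3.1]
opening: 0.0129
time: 9.9
ee_pos: [0.6133, 0.2112, 0.1953]
tcp_rot: [-90.0, 0.0, 80.6]
wrist_force: [-0.3, 0.5, -2.4]
opening: 0.0131
[0.6133 0.2112 0.1953] [19.0066 18.4179 21.7281 93.3034 -0.0124 28.4545]
((array([ 0.5629,  0.2184, -0.2207]), np.float64(4013.125256409286), 11365), (array([0.6105, 0.2125, 0.2241]), ((613.3238525390625, 216.0991973876953), (21.79623031616211, 44.726036071777344), 80.52661895751953), 2391))
```

View pics/w2.png

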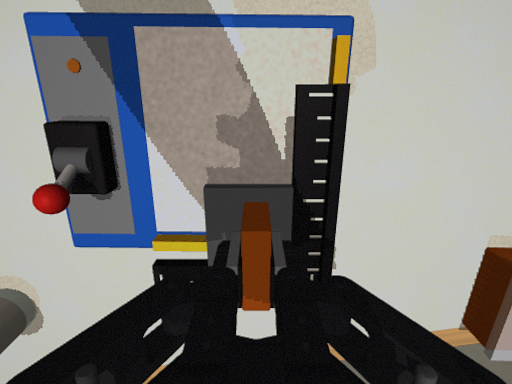

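```bash
python3 - <<'E'
from fit import *
np.set_printoptions(precision=4,suppress=True)
z=np.load('w2.npz');p,d,w=z['p'],z['d'],z['w']
q=loc(w.reshape(-1,3)[:,:2],[.6133,.2112,np.radians(-9.4)]);Z=w[...,2].ravel();P=p.reshape(-1,3)
a=np.arange(len(q)); col=a%512; row=a//512
m=(col>295)&(row>85)&(row<270)&(P.max(1)<75)&(abs(Z-.187)<.012)&(d.ravel()>0)
print(m.sum(),np.percentile(Z[m],[2,50,98]))
# plane fit for tilt
A=np.c_[q[m],np.ones(m.sum())];print('plane',np.linalg.lstsq(A,Z[m],rcond=None)[0])
xs=np.arange(-.08,-.02,.006)
for n,pc in(('outer',99),('inner',1)):
    e=[np.percentile(q[m&(q[:,0]>x)&(q[:,0]<x+.006)][:,1],pc) for x in xs if (m&(q[:,0]>x)&(q[:,0]<x+.006)).sum()>10]
    k=np.polyfit(xs[:len(e)],e,1);print(n,np.round(e,4),np.degrees(np.arctan(k[0])))
print('xmin',np.percentile(q[m][:,0],1))
g=(col>206)&(col<292)&(row>186)&(row<235)&(d.ravel()>0)&(abs(Z-.187)<.02);print('gusset z',np.median(Z[g]))
# fences from wrist
hsv=cv2.cvtColor(p,cv2.COLOR_RGB2HSV)
y=(hsv[...,0]>18)&(hsv[...,0]<36)&(hsv[...,1]>150)&(w[...,2]>.06)&(w[...,2]<.075)
print(y.sum(),fit_viewer(w[y][:,:2],[.571,.155,-.174]))
st=(Z>.045)&(Z<.056)&(col>150)&(col<290)&(row>100)&(row<180);print('stage z',np.median(Z[st]))
E
```

```text
7692 [0.185  0.1866 0.195 ]
plane [-0.0082  0.4226  0.1736]
outer [0.0453 0.0454 0.0451 0.0451 0.0453 0.0453 0.0452 0.0454 0.0453 0.0454] 0.1306055618771473
inner [0.0215 0.0217 0.022  0.0222 0.0225 0.0228 0.0231 0.0233 0.0236 0.0239] 2.5139918299940396
xmin -0.08395920720604454
gusset z 0.18625911272843038
1394 (array([ 0.57  ,  0.1547, -0.1793]), np.float64(0.01175788557502305))
stage z 0.0497773781113921
```

```bash
python3 -m jog '[[1,0.1,0.05,-1,0,0,-0.12],[1,0.1,0.05,-2.5,0,0,-0.12],[1,0.1,0.05,-4,0,0,-0.12],[1,0.1,0.05,-4.7,0,0,-0.12],[1,0.1,0.05,-4.9,0,0,-0.12]]'
python3 -m jog '[[1,0,0,0,0,0,0],[1,0,0,-0.04,0,0,0],[1,0,0,-0.08,0,0,0],[1,0,0,-0.08,0,0,0]]'
python3 -m jog '[[1,0,0,-0.04,0,0,0],[1,0,0,-0.08,0,0,0],[1,0,0,-0.08,0,0,0]]'
```

```text
time: 10.45
ee_pos: [0.6146, 0.2122, 0.07]
tcp_rot: [-89.8, 0.1, 80.0]
wrist_force: [-0.9, -0.7, -3.0]
opening: 0.0132
time: 10.85
ee_pos: [0.6163, 0.2139, 0.0715]
tcp_rot: [-90.1, -0.0, 80.0]
wrist_force: [-0.6, -0.3, -2.9]
opening: 0.0128
time: 11.15
ee_pos: [0.6158, 0.2138, 0.0683]
tcp_rot: [-90.0, 0.0, 80.0]
wrist_force: [0.0, -0.7, -1.7]
opening: 0.0131
```

```bash
python3 -m jog '[[1,0,0,-0.04,0,0,0],[1,0,0,-0.04,0,0,0],[1,0,0,-0.04,0,0,0]]'
python3 -m jog '[[1,0,0,-0.04,0,0,0],[1,0,0,-0.04,0,0,0],[1,0,0,-0.04,0,0,0]]'
```

```text
time: 11.45
ee_pos: [0.6158, 0.2138, 0.0674]
tcp_rot: [-90.0, 0.0, 80.0]
wrist_force: [-0.2, 0.1, -2.8]
opening: 0.0129
time: 11.75
ee_pos: [0.616, 0.2139, 0.0667]
tcp_rot: [-90.0, -0.0, 80.0]
wrist_force: [0.1, 1.2, -0.3]
opening: 0.0131
```

```bash
python3 -m jog '[[1,0,0,-0.03,0,0,0],[1,0,0,-0.03,0,0,0],[1,0,0,-0.03,0,0,0]]'; python3 -c "
from workcell import bot;o=bot.get_obs();print(o['wrist_force'],o['torque'])"
```

```text
time: 12.05
ee_pos: [0.6161, 0.2139, 0.0666]
tcp_rot: [-90.1, -0.0, 80.0]
wrist_force: [-0.6, -1.0, 4.8]
opening: 0.0132
[-0.64859095 -0.99665497  4.7934996 ] [-0.20486646  0.26354959  0.03851924]
```

```bash
python3 -m jog '[[1,0.25,0.16,0,0,0,0],[1,0.5,0.32,0,0,0,0],[1,0.7,0.46,0,0,0,0],[1,0.7,0.46,0,0,0,0]]'; python3 -m jog '[[1,0.1,-0.017,0,0,0,0],[1,0.1,-0.017,0,0,0,0],[1,0.1,-0.017,0,0,0,0]]';python3 -c "
from workcell import bot;o=bot.get_obs();print(o['wrist_force'],o['torque'])"
```

```text
time: 12.45
ee_pos: [0.6349, 0.2261, 0.0667]
tcp_rot: [-90.1, -0.1, 80.0]
wrist_force: [2.1, 1.5, 6.1]
opening: 0.0129
time: 12.75
ee_pos: [0.6369, 0.2255, 0.0667]
tcp_rot: [-90.1, -0.1, 80.0]
wrist_force: [0.4, 1.8, 6.0]
opening: 0.013
[0.42754834 1.76425007 5.95032518] [-0.01624    -0.07161235  0.02831171]
```

Stepping +x (viewer) by about 1–2 mm until contact.

```bash
python3 -m jog '[[1,0.06,-0.01,0,0,0,0],[1,0.06,-0.01,0,0,0,0],[1,0.06,-0.01,0,0,0,0]]'; python3 -m jog '[[1,0.04,-0.007,0,0,0,0],[1,0.04,-0.007,0,0,0,0],[1,0.04,-0.007,0,0,0,0]]';python3 -c "
from workcell import bot;o=bot.get_obs();print(o['wrist_force'],o['torque'])"
```

```text
time: 13.05
ee_pos: [0.6382, 0.2252, 0.0667]
tcp_rot: [-90.1, -0.1, 80.0]
wrist_force: [-0.2, 0.2, 6.5]
opening: 0.0128
time: 13.35
ee_pos: [0.6391, 0.225, 0.0667]
tcp_rot: [-90.1, -0.1, 80.0]
wrist_force: [-2.8, -0.1, 6.2]
opening: 0.0129
[-2.80126739 -0.10402521  6.24943285] [-0.03283178  0.28349634  0.04651661]
```

```bash
python3 -m jog '[[1,0.03,-0.005,0,0,0,0],[1,0.03,-0.005,0,0,0,0],[1,0.03,-0.005,0,0,0,0]]'; python3 -m jog '[[1,0.01,0.06,0,0,0,0],[1,0.01,0.06,0,0,0,0],[1,0.01,0.06,0,0,0,0]]';python3 -m jog '[[1,0.01,0.06,0,0,0,0],[1,0.01,0.06,0,0,0,0],[1,0.01,0.06,0,0,0,0]]';python3 -c "
from workcell import bot;o=bot.get_obs();print(o['wrist_force'],o['torque'])"
```

```text
time: 13.65
ee_pos: [0.6398, 0.2249, 0.0667]
tcp_rot: [-90.1, -0.1, 80.0]
wrist_force: [-2.4, 0.2, 6.5]
opening: 0.0128
time: 13.95
ee_pos: [0.6402, 0.2261, 0.0666]
tcp_rot: [-90.1, -0.0, 80.0]
wrist_force: [-0.6, -0.8, 6.3]
opening: 0.0132
time: 14.25
ee_pos: [0.6406, 0.2276, 0.0667]
tcp_rot: [-90.1, -0.0, 80.0]
wrist_force: [0.2, -1.0, 6.2]
opening: 0.013
[ 0.18699694 -1.043301    6.19730294] [-0.3166098   0.02513655  0.00785625]
```

```bash
python3 -m jog '[[1,0.01,0.06,0,0,0,0],[1,0.01,0.06,0,0,0,0],[1,0.01,0.06,0,0,0,0]]'; python3 -m jog '[[1,0.007,0.04,0,0,0,0],[1,0.007,0.04,0,0,0,0],[1,0.007,0.04,0,0,0,0]]';python3 -c "
from workcell import bot;o=bot.get_obs();print(o['wrist_force'],o['torque'])"
python3 -m jog '[[1,0.04,-0.007,0,0,0,0],[1,0.04,-0.007,0,0,0,0],[1,0.04,-0.007,0,0,0,0]]';python3 -c "
from workcell import bot;o=bot.get_obs();print(o['wrist_force'],o['torque'])"
```

```text
time: 14.55
ee_pos: [0.6408, 0.229, 0.0667]
tcp_rot: [-90.1, -0.0, 80.0]
wrist_force: [0.1, -1.4, 6.9]
opening: 0.0132
time: 14.85
ee_pos: [0.6409, 0.2298, 0.0667]
tcp_rot: [-90.1, -0.0, 80.0]
wrist_force: [-0.6, -2.9, 6.4]
opening: 0.013
[-0.6444621  -2.92890828  6.37915428] [-0.5638015   0.14489523 -0.08075657]
time: 15.15
ee_pos: [0.6416, 0.2296, 0.0667]
tcp_rot: [-90.1, -0.0, 80.0]
wrist_force: [-2.0, -2.1, 7.4]
opening: 0.0133
[-1.95358905 -2.09189894  7.39916735] [-0.51027323  0.49176132 -0.11631114]
```

```bash
python3 -m jog '[[1,0.04,-0.007,0,0,0,0],[1,0.04,-0.007,0,0,0,0],[1,0.04,-0.007,0,0,0,0]]';python3 -c "
from workcell import bot;o=bot.get_obs();print(o['wrist_force'],o['torque'])"
python3 -m jog '[[1,0.005,0.03,0,0,0,0],[1,0.005,0.03,0,0,0,0],[1,0.005,0.03,0,0,0,0]]';python3 -c "
from workcell import bot;o=bot.get_obs();print(o['wrist_force'],o['torque'])"
```

```text
time: 15.45
ee_pos: [0.6422, 0.2295, 0.0667]
tcp_rot: [-90.0, -0.0, 80.0]
wrist_force: [-4.6, -2.5, 9.3]
opening: 0.0132
[-4.5929454  -2.46644364  9.2573455 ] [-0.54380953  0.87891687 -0.12723082]
time: 15.75
ee_pos: [0.6421, 0.2295, 0.0667]
tcp_rot: [-90.0, 0.1, 80.0]
wrist_force: [-5.8, -5.9, 9.7]
opening: 0.013
[-5.83948712 -5.87314688  9.66859626] [-1.1002742   1.07738087 -0.08272702]
```

```bash
python3 - <<'E'
from h import *
p,d,w=shot('wrist','w3.png'); np.savez('w3.npz',p=p,d=d,w=w)
s,_,_=shot('scene','s3.png')
a=cv2.resize(p[60:300,190:400,::-1],(525,600)); b=cv2.resize(s[150:290,330:440,::-1],(275,350))
c=np.zeros((600,800,3),np.uint8); c[:,:525]=a; c[:350,525:]=b; cv2.imwrite('pics/v4.png',c)
E
```

```text
(no output)
```

View pics/v4.png

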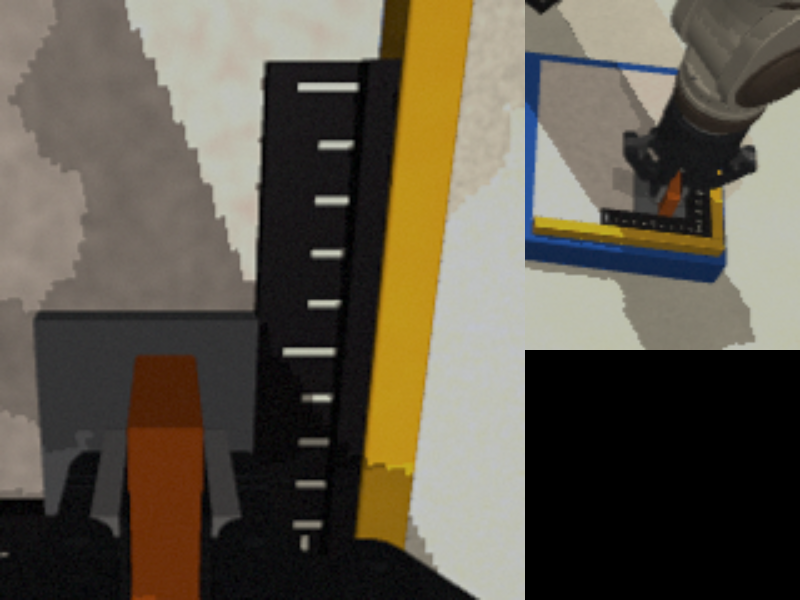

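```bash
python3 - <<'E'
from fit import *
np.set_printoptions(precision=4,suppress=True)
z=np.load('w3.npz');p,d,w=z['p'],z['d'],z['w'];hsv=cv2.cvtColor(p,cv2.COLOR_RGB2HSV)
o=bot.get_obs();q=loc(w.reshape(-1,3)[:,:2],[*o['ee_pos'][:2],np.radians(-10)]).reshape(384,512,2)
print(o['wrist_force'],o['tcp_rot'])
col=np.arange(512)[None]+np.zeros((384,1));row=np.arange(384)[:,None]+np.zeros((1,512))
Y=(hsv[...,0]>18)&(hsv[...,0]<36)&(hsv[...,1]>150)&(abs(w[...,2]-.068)<.004)&(col>320)
B=(p.max(2)<60)&(col>290)&(col<380)&(row>88)&(row<265)&(w[...,2]>.0545)&(w[...,2]<.075)
rows=[r for r in range(95,265,10)]
for n,M,pc in(('yel inner',Y,2),('yel outer',Y,98),('blk outer',B,99),('rim',B&(w[...,2]>.0625),50),('blk inner',B,1)):
    X=[];E=[]
    for r in rows:
        m=M[r:r+10]
        if m.sum()>15: X.append(np.median(q[r:r+10][m][:,0]));E.append(np.percentile(q[r:r+10][m][:,1],pc))
    k=np.polyfit(X,E,1);print(n,len(X),'yaw rel',np.degrees(np.arctan(k[0])),np.round(np.array(E)*1000,1), np.round(X[0],3),np.round(X[-1],3))
s,ds,ws=shot('top','tp.png');hs=cv2.cvtColor(s,cv2.COLOR_RGB2HSV)
r=((hs[...,0]<6)|(hs[...,0]>174))&(hs[...,1]>150)&(ws[...,2]>.09)&(ws[...,1]>0);print('ball px',r.sum(),ws[r].mean(0) if r.sum() else '')
E
```

```text
[-5.6682 -5.4292 10.3545] [-90.0102   0.0721  79.9948]
yel inner 17 yaw rel -0.006756553066630664 [45.7 45.5 45.7 45.6 45.6 45.6 45.6 45.7 45.6 45.7 45.8 45.5 45.6 45.6
 45.6 45.6 45.6] -0.078 0.01
yel outer 17 yaw rel -0.055081872603801825 [57.1 57.1 56.9 57.1 56.9 57.2 56.9 57.1 56.9 57.  56.9 57.1 57.  56.8
 56.9 57.1 57. ] -0.078 0.01
blk outer 17 yaw rel 0.0067683661516091094 [45.6 45.6 45.6 45.6 45.5 45.6 45.6 45.5 45.5 45.5 45.6 45.5 45.7 45.7
 45.6 45.6 45.6] -0.078 0.014
rim 17 yaw rel -0.052641795846078844 [42.3 42.5 42.4 42.5 42.4 42.4 42.4 42.4 42.3 42.2 42.4 42.4 42.3 42.3
 42.3 42.5 42.3] -0.078 0.011
blk inner 17 yaw rel 1.5972546827279632 [21.6 21.6 21.6 21.5 21.6 21.6 21.6 21.6 21.6 20.8 20.9 21.2 21.4 21.7
 21.9 24.7 26.8] -0.078 0.014
ball px 44 [0.585  0.0401 0.1271]
```

```bash
python3 -m jog '[[1,0.025,0.01,0,0,0,0],[1,0.025,0.01,0,0,0,0],[1,0.025,0.01,0,0,0,0],[1,0.025,0.01,0,0,0,0]]'
python3 - <<'E'
from fit import *
o=bot.get_obs();print(o['wrist_force'],o['torque'],o['ee_pos'])
p,d,w=shot('scene','s4.png');hs=cv2.cvtColor(p,cv2.COLOR_RGB2HSV)
q=loc(w.reshape(-1,3)[:,:2],[*o['ee_pos'][:2],np.radians(-10)]).reshape(384,512,2)
Y=(hs[...,0]>18)&(hs[...,0]<36)&(hs[...,1]>150)&(abs(w[...,2]-.068)<.0035)
B=(p.max(2)<60)&(w[...,2]>.053)&(w[...,2]<.0695)
for a in np.arange(-.065,.04,.012):
    s=(q[...,1]>a)&(q[...,1]<a+.012)&(q[...,0]>.025)&(q[...,0]<.08)
    print(round(a,3),'blk max',np.percentile(q[B&s][:,0],98)*1000 if (B&s).any() else None,'yel min',np.percentile(q[Y&s][:,0],2)*1000 if (Y&s).any() else None)
cv2.imwrite('pics/v5.png',cv2.resize(p[190:260,330:440,::-1],(770,490),interpolation=cv2.INTER_CUBIC))
E
```

```text
time: 16.3
ee_pos: [0.6422, 0.2295, 0.0667]
tcp_rot: [-89.9, 0.1, 80.0]
wrist_force: [-9.7, -7.8, 11.0]
opening: 0.0131
[-9.67559457 -7.80727963 11.0037682 ] [-1.37638244  1.70361858 -0.11354439] [0.6421616  0.22953727 0.06667341]
-0.065 blk max 41.46891230255988 yel min 44.43970344529577
-0.053 blk max 41.60681736463431 yel min 41.91054722004531
-0.041 blk max 41.06002347564505 yel min 43.56924658514311
-0.029 blk max 41.56070066508791 yel min 42.28753272568678
-0.017 blk max 41.7850986867737 yel min 41.33990755537606
-0.005 blk max 41.58893772491664 yel min 43.67542654536444
0.007 blk max 41.44830877375427 yel min 41.814808137853994
0.019 blk max 40.96716313143177 yel min 43.72849227709117
0.031 blk max 40.49811535887436 yel min 40.89150782090238
```

View pics/v5.png

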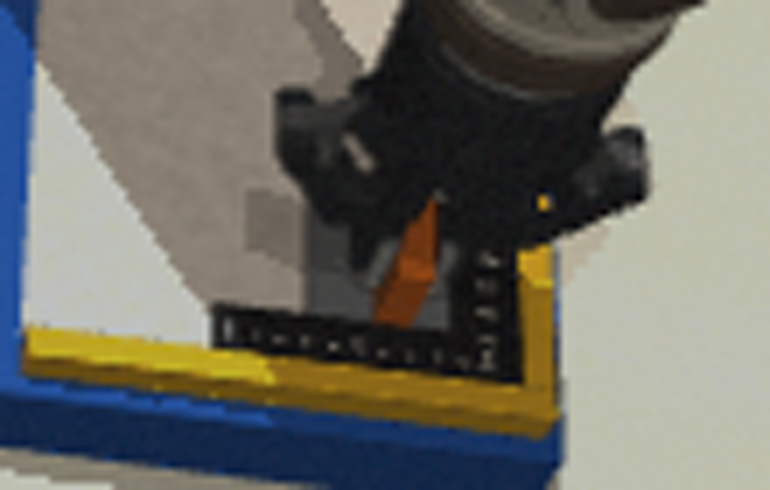

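```bash
python3 -c "
from workcell import bot;print(bot.job_done());print(bot.get_obs()['wrist_force'])"
```

```text
the job is handed in; nothing more can be done
None
the job is handed in; nothing more can be done
```

The toggle is on, and the scale is held in the gripper against both fences. I handed the job in at about 16.4 s of the 64 s. I did not touch the bottle, tip rack or cover, and I used 7 pictures.

- **Toggle:** I pushed it over until it met its stop at about 18 N. After backing off, the ball sat about 24 mm to the far side of the hinge, and a later top view showed it in the same place.
- **Scale:** I took the rightmost of the look-alikes by its orange rib at 60 N, set it flat on the stage with about 11 N of upward force, and pushed it into the corner.
- **Fit against the fences:**
  - **Contact:** In the last push the measured position stayed at (0.642, 0.2295) m, while the fence forces rose to about 10 N (world x) and 8 N (world y).
  - **Side fence:** In the wrist view its inner face and the scale's edge coincide, parallel within 0.1°.
  - **Far fence:** In the scene camera the edges look in contact, but that depth data scatters by 0–3 mm. The rise in force with no movement is the stronger evidence there.

No check failed.

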